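# Spot-check the hot plate with the surface thermometer

### The arm

A 6-joint arm with a two-finger parallel gripper is mounted at the origin on the work surface. World frame = base frame: x ahead of the robot, y to its left, z up, the work surface at z = 0. Lengths are in mm, angles in rad, forces in N, time in s.
With the tool pointing down it reaches from about 350 to 875 mm from the base axis. Payload 4.2 kg.
Tool frame: the origin (TCP) lies at the very end of the fingers, on their centre line; the grasp point (between the pads) lies 19 mm behind it; z points along the fingers, y is the line along which they close (so a half turn about z gives the same grasp; the last joint's range is limited). The gripper opens to 85 mm and grips with 20 to 120 N. Pads are 22 mm wide; open, the fingers measure 114 mm over their backs; the gripper's body (76 mm by 85 mm) begins 54 mm behind the grasp point. The pads swing forward as they close: fully open they stand 13 mm farther back than shut.
Start: joints at [1.599, 0.385, 0.008, 0, -1.194, -0.259], TCP at [142.941, 608.414, 231.312] pointing down, gripper open.
Joint ranges: [-3.14, 3.14], [-1.21, 2.06], [-1.07, 1.41], [-3.16, 2.05], [-2.99, -0.16], [-3.1, 3.1]. Speed limits (rad/s): [2.79, 2.79, 3.14, 3.14, 3.14, 3.14].

### API

Orientations are given as a unit quaternion [x, y, z, w].
In Python, from bench import read_state, get_image, camera_model, job_done gives the robot as it stands.
- The arm moves only by the shell command python3 -m handwheel 'ROWS'. ROWS is JSON, a list of rows, each a list of 7 numbers: the shift along the tool's x, y, z in m, then the turn, a rotation vector about the tool's x, y, z in rad, then the gripper's target within -1 to 1 (fully open at 1, half-way at 0, shut at -1). In form: [[dx, dy, dz, wx, wy, wz, jaw], ...]. A call has 1 to 10 rows; each row is the pose to reach, as a shift and turn from the pose commanded when the call began, along the tool's axes at that moment; what a row does not reach only later rows make up. A row lasts 1/8 s, in which the tool goes at most 62.5 mm and 10.7 degrees, less where a joint would pass 70% of its speed; a pose out of reach is approached as far as the arm can. A call with a gripper value outside its range is refused whole. The fingers move at their own pace and stop on an object; the grip force is fixed at half the most. Time passes only in rows, so rows that repeat a pose let the fingers close. It gives the time, the measured TCP pose, the force, the opening and the grip force at its end, in the units of the state.
- read_state(): the state, without advancing time (a new reading comes with each control period).
- get_image(name): name is "side" or "top" or "wrist"; returns (picture, depth): 480x640x3 uint8, blue, green, red; 480x640 float32, mm along the optical axis (not along the pixel's ray), 0 where there is no reading.
- camera_model(name): a dict with "K" (3x3 intrinsics, pixels), "rvec" (rotation vector, rad) and "tvec" (3), from world to camera coordinates, as OpenCV has them; the wrist camera has in their place "hand_eye" (4x4, takes a point from camera to tool coordinates, whose origin is the TCP and whose axes are the flange's). Camera axes: x right, y down, z forward; pixel columns grow to the right and rows downward; lengths in mm; the calibration is good to about 2 mm. A picture is of the moment at which its call begins: read the wrist's pose just before it. camera_model takes no time and is no camera call.
- job_done(): hands the job in; it is judged then, once.
The state is a dict: "clock": time; "joints": joint angles; "joint_vel": joint speeds; "joint_efforts": joint torques, N m; "position": TCP position; "ee_rot": TCP orientation; "contact_force": force on the tool from outside, world axes, zero at the start; "wrist_torque": the same for the moment, N m; "gripper_width": finger opening in mm; "grasp_force": force on a finger pad.
Only numpy, scipy, OpenCV 4.12 (cv2) and the standard library are available. Lean on these libraries where they do the work, as an engineer would, in place of code of your own. Each camera call takes 0.05 s, during which the arm holds its last target. There are 200 camera calls.

### The job

Spot-check the bench hot plate: lift the small steel pot off it by the handle without tipping it, and set it down gently, upright and wholly on the stone slab beside, and let go. Then take the surface thermometer out of its slanted stand and hold it upright with its sprung tip inside the small ring marked at the middle of the plate, pressed lightly so that the tip is pushed in by about half of its 8 mm travel, never hard, and finish while still holding it there. Leave the circuit board, the solder reel and the bottle where they are.

Things in the scene. Friction and masses are not known exactly. Their poses are not given: they have to be found in the camera images.
- pot: loose open steel pot, about 280 g, 84 mm across the rim, 80 mm at the base, 83 mm high, standing on the hot plate at the start and covering the ring. Origin: centre of its underside, z up. Its D-shaped handle is on its -x side, a small pouring lip on +x
- pot_grip (a point): grip point on the pot's handle, in the middle of the upright black grip bar: 80 mm from the pot's axis, 56 mm above the underside. The bar is 12 mm thick in the pot's x, 18 mm wide in y, and reaches from 18 to 80 mm above the underside; 32 mm of free gap between bar and pot wall. Pinch it from above across its 18 mm (pot's y). Axes as the pot's
- hotplate: fixed bench hot plate, grey housing 225 x 180 mm, 65 mm high, with a sloping black control panel at its -x end and a bare aluminium plate 150 x 150 mm raised on top, plate surface 85 mm above the bench. Origin: centre of the underside; the plate's middle lies 25 mm to its +x; stands nearly square, +-0.12 rad
- plate_ring (a point): centre of the ring marked at the middle of the plate, on the plate's surface (85 mm above the bench). Dark ring, 22 mm inside diameter, 26 mm outside; covered by the pot at the start
- slab: fixed beige heat-resistant stone slab, 200 mm (its x) x 160 mm (its y) x 18 mm, lying on the bench to the left or the right of the hot plate. Origin: centre of the underside
- slab_top (a point): centre of the slab's top face, 18 mm above the bench
- stand: fixed slanted stand (like a soldering-iron stand) on the other side of the hot plate: dark steel base 120 x 80 x 14 mm with a steel tube (outside diameter 21 mm, bore 15 mm, 58 mm long) between two cheeks, leaning 0.45 rad from vertical towards the stand's -x. Origin: centre of the underside; the tube's upper mouth is 93 mm above the bench
- thermometer: loose cordless surface thermometer, 100 g, 165 mm long, stem-down in the stand's tube (2 mm play) with its handle leaning about 0.5 rad from vertical towards the stand's -x. Origin: centre of the tip's face when the tip is fully out; z runs up along stem and handle. Stem 11 mm diameter from 12 to 70 mm, black handle 18 mm (x) x 24 mm (y) from 70 to 165 mm, whose lower end rests on the tube's mouth. The stem comes free after 75 mm of draw along its z
- thermo_grip (a point): grip point on the thermometer's axis, in the handle, 122 mm from the tip's face; grip it along the axis across its 24 mm (thermometer's y). Axes as the thermometer's
- thermo_point (a point): centre of the face of the sprung brass tip, 8 mm diameter; moves with the tip. Axes as the thermometer's
- thermo_tip (a joint): how far the sprung tip is pushed in, m: 0 fully out, 0.008 at the stop; spring 0.4 N at the start of travel, 3.6 N at the stop, about 2 N half way
- board: bystander: loose green circuit board 100 x 75 mm, 14 mm high, lying on the bench to the left. Origin: centre of the underside
- reel: bystander: loose reel of solder, 54 mm diameter, 44 mm high, on the bench behind the hot plate. Origin: centre of the underside
- bottle: bystander: loose small brown bottle, 40 mm diameter, 100 mm high, on the bench behind the hot plate. Origin: centre of the underside
There are look-alikes about, which are no part of the job. Leave any purple or red look-alike of the pot alone.

How it is judged (in metres and radians):
On the way, in this order (a step that is already met when the one before it is completed fails the run):
1. the pot is held by the gripper, lifted clear of the hot plate (contact force between the fingers and pot above 1 N and contact force between pot and hotplate below 0.01 N and z of pot in the frame of hotplate above 0.095 m), for 0.2 s.
2. the pot stands upright and at rest, wholly on the slab, let go (x of pot in the frame of slab between -0.062 and 0.062 m and y of pot in the frame of slab between -0.042 and 0.042 m and z of pot in the frame of slab below 0.021 m and angle between pot's own z axis and vertical below 0.06 rad and contact force between pot and slab above 0.5 N and linear speed of pot below 0.02 m/s and contact force between the fingers and pot below 0.05 N), for 0.3 s.
3. the thermometer is held by the gripper, drawn clear of its stand (contact force between the fingers and thermometer above 1 N and contact force between thermometer and stand below 0.02 N and distance between thermometer and stand above 0.09 m), for 0.2 s.
At the end, for the whole second after the job is handed in: Thermometer gripped, off its stand, still, within 7 degrees of upright; tip face inside the ring (centre within 7 mm), pushed in 1.5 to 6.5 mm, 0.5 to 5 N on the plate; pot upright, let go, base wholly on the slab (centre within 62 mm in its x, 42 mm in its y). Holds through the last second (all of step 2 and contact force between the fingers and thermometer above 1 N and contact force between thermometer and stand below 0.02 N and value of joint thermo_tip between 0.0015 and 0.0065 m and horizontal distance between thermo_point and plate_ring below 0.007 m and angle between thermometer's own z axis and vertical below 0.12 rad and height (world z) of thermo_point below 0.088 m and contact force between thermometer and hotplate between 0.5 and 5 N and linear speed of thermometer below 0.02 m/s); the arm keeps its last pose, push and grip.
It fails at once if the thermometer is pressed hard on the hot plate (over 15 N) (contact force between thermometer and hotplate above 15 N).
It fails at once if the pot is tipped by more than 25 degrees (angle between pot's own z axis and vertical above 0.44 rad).
It fails at once if the pot is dropped instead of set down (contact force between the fingers and pot below 0.01 N and linear speed of pot above 0.4 m/s).
It fails at once if the circuit board, the reel or the bottle is moved by more than 20 mm (distance of any of board, reel, bottle from where it was at the start of the episode above 0.02 m).
It also fails if it takes over 64 s, if anything falls off the work surface, if the arm or the gripper's body presses on something with over 40 N, if the wrist force passes 120 N, or if a joint passes its speed limit or range.

## Working session

There is one attempt and no reset: what is moved stays moved. The work goes in short steps, Python scripts to look and compute and a shell command to move; the robot and the scene stay as the last step left them, time stands still between calls to the robot, and variables do not carry over. Pictures are saved under pics/ and viewed, at most 10 in all, crops included, and the job is handed in when it is done.

```bash
mkdir -p pics
cat > h.py <<'E'
import numpy as np, cv2
from scipy.spatial.transform import Rotation as R
from bench import read_state, get_image, camera_model, job_done
def cam(name, st=None):
    m=camera_model(name); K=np.array(m["K"],float)
    T=np.eye(4)
    if "hand_eye" in m:
        B=np.eye(4); B[:3,:3]=R.from_quat(st["ee_rot"]).as_matrix(); B[:3,3]=st["position"]
        return K, B@np.array(m["hand_eye"],float)
    T[:3,:3]=cv2.Rodrigues(np.array(m["rvec"],float))[0]; T[:3,3]=np.ravel(m["tvec"])
    return K, np.linalg.inv(T)
def cloud(K,T,d):
    v,u=np.indices(d.shape); z=d
    P=np.stack([(u-K[0,2])/K[0,0]*z,(v-K[1,2])/K[1,1]*z,z,np.ones_like(z)],-1)
    P=(P@T.T)[...,:3]; P[d<=0]=np.nan; return P
def shot(name,tag):
    st=read_state(); im,d=get_image(name); cv2.imwrite(f"pics/{tag}.png",im)
    K,T=cam(name,st); P=cloud(K,T,d.astype(float)); np.savez(f"{tag}.npz",im=im,P=P,K=K,T=T,d=d); return im,P
def plan(p,Rm):
    "shift, turn in current tool axes"
    st=read_state(); B=R.from_quat(st["ee_rot"]); 
    print("d",np.round(B.inv().apply(np.array(p)-st["position"])/1000,4),"w",np.round((B.inv()*R.from_matrix(Rm)).as_rotvec(),3))
E
python3 - <<'E'
from h import *
s=read_state(); print({k:np.round(v,3) for k,v in s.items()})
a,_=shot("top","top0"); b,_=shot("side","side0")
print(camera_model("wrist"))
for n in("top","side"): print(cam(n)[1].round(2).tolist())
E
```

```text
{'clock': np.float64(0.0), 'joints': array([ 1.599e+00,  3.860e-01,  7.000e-03, -1.000e-03, -1.194e+00,
       -2.590e-01]), 'joint_vel': array([-0.001,  0.001, -0.001, -0.001, -0.   ,  0.002]), 'joint_efforts': array([ 0.000e+00, -3.923e+01,  1.884e+01,  4.186e+00, -5.000e-03,
       -0.000e+00]), 'position': array([142.802, 607.861, 230.219]), 'ee_rot': array([ 0.993, -0.115, -0.   ,  0.001]), 'contact_force': array([ 0.635, -0.81 ,  0.384]), 'wrist_torque': array([-0.014, -0.054, -0.026]), 'grasp_force': np.float64(0.0), 'gripper_width': np.float64(85.667)}
{'K': array([[371.05802941,   0.        , 314.77147369],
       [  0.        , 371.05802941, 241.15736405],
       [  0.        ,   0.        ,   1.        ]]), 'hand_eye': array([[ 3.70222183e-04, -9.55439372e-01, -2.95187178e-01,
         7.58008558e+01],
       [ 9.99999881e-01,  4.47746192e-04, -1.95036254e-04,
        -5.81226163e-01],
       [ 3.18514252e-04, -2.95187071e-01,  9.55439423e-01,
        -1.42976496e+02],
       [ 0.00000000e+00,  0.00000000e+00,  0.00000000e+00,
         1.00000000e+00]])}
[[0.02, -1.0, 0.08, 458.23], [-1.0, -0.02, -0.02, 113.33], [0.03, -0.08, -1.0, 1218.07], [0.0, 0.0, 0.0, 1.0]]
[[-0.99, -0.1, 0.08, 449.24], [-0.13, 0.72, -0.68, 968.27], [0.01, -0.69, -0.73, 995.77], [0.0, 0.0, 0.0, 1.0]]
```

View pics/top0.png

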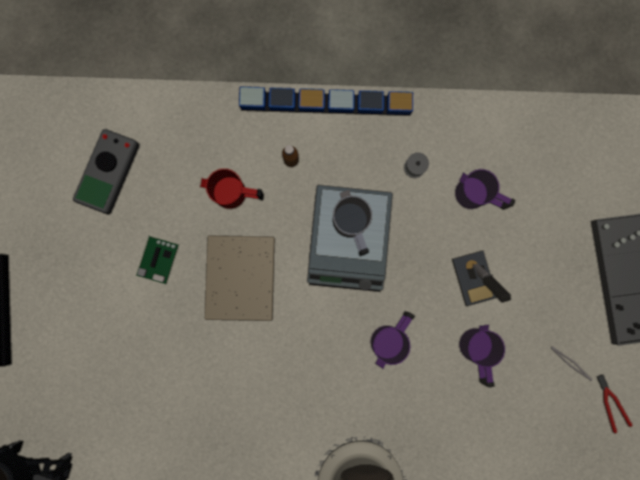

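View pics/side0.png

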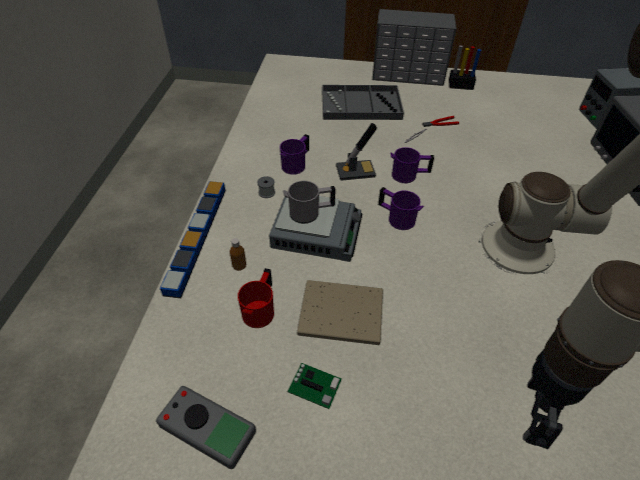

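The top view shows the candidate pots. The steel pot is at (352,215) on the plate, with its handle toward (363,245). The look-alikes are purple at (478,188), (390,343) and (483,345), and red at (226,188). I choose the grey one on the plate. The slab is at (240,278), the stand at (475,278) with the thermometer handle leaning to (508,297), the reel at (417,164), the bottle at (290,156) and the board at (157,260). The side view agrees: pot (304,202), slab (341,311), thermometer (361,145).

```bash
cat > m.py <<'E'
from h import *
def box(P,m):
    q=P[m][:,:2].astype(np.float32); (c,s,a)=cv2.minAreaRect(q); return np.round(c,1),np.round(s,1),round(a,1),len(q)
for n in("top0","side0"):
    f=np.load(n+".npz"); P=f["P"]; im=f["im"].astype(int); x,y,z=P[...,0],P[...,1],P[...,2]
    print(n)
    if n=="top0": c0=P[215,352];ps=P[278,240]; pt=P[285,490]; print("pot px",c0,"slab px",ps,"therm px",pt, "bench",P[380,250])
    near=lambda p,r:np.hypot(x-p[0],y-p[1])<r
    m=near(ps,140)&(z>12)&(z<26)&(im[...,2]>im[...,0]+15); print("slab",box(P,m),np.nanmedian(z[m]))
    m=near(c0,130)&(z>79)&(z<92); print("plate",box(P,m),np.nanmedian(z[m]))
    m=near(c0,130)&(z>55)&(z<74); print("housing",box(P,m),np.nanmedian(z[m]))
    m=near(c0,60)&(z>158)&(z<176); 
    print("rim",cv2.minEnclosingCircle(P[m][:,:2].astype(np.float32)),np.nanmedian(z[m]))
    m=near(c0,140)&(z>100)&(im.sum(-1)<150)&(np.hypot(x-c0[0],y-c0[1])>55); q=P[m]; print("bar",len(q),q.mean(0),q[:,2].max(),box(P,m))
    m=near(pt,120)&(z>100)&(z<260); q=P[m]; print("therm",len(q),q.mean(0),q.min(0),q.max(0)); u=np.linalg.svd(q-q.mean(0))[2][0];u*=np.sign(u[2]);print("axis",u)
    m=near(pt,120)&(z>9)&(z<19);print("base",box(P,m),np.nanmedian(z[m]))
E
python3 m.py
```

```text
top0
pot px [620.82845823  35.20643408  90.21053434] slab px [474.31905511 292.4043513   16.8007316 ] therm px [ 469.97280983 -262.63795417  134.89943913] bench [234.8035578  262.71019242  -0.74449687]
slab (array([475.9, 295.6]), array([200. , 160.6]), 0.2, 5642) 17.75068574059037
plate (array([600. ,  36.5]), array([150.1, 150.5]), 85.6, 3290) 85.4082143158422
housing (array([591. ,  37.3]), array([180.6, 199.1]), 85.7, 1890) 64.63001175149202
rim ((610.916748046875, 42.65629577636719), 52.74396896362305) 166.87330718648354
bar 36 [533.38486924  15.34530734 163.7313995 ] 168.7461435067819 (array([533.4,  14.5]), array([ 8.9, 15.6]), 15.7, 36)
therm 412 [ 463.83696193 -270.89658981  146.30729524] [ 434.84589548 -291.6089147   100.1633142 ] [ 494.79890413 -254.41336154  181.79465527]
axis [-0.49568753 -0.1693978   0.85182055]
base (array([ 454.3, -283. ]), array([199.5, 117. ]), 8.9, 1109) 14.19919874578477
side0
slab (array([475.9, 298.5]), array([199.7, 159.9]), 0.1, 4314) 17.526670668917518
plate (array([599.3,  39.3]), array([154.3, 150.7]), 86.0, 1217) 84.39862477020199
housing (array([591.9,  41.8]), array([182.5, 199.8]), 86.6, 1054) 63.94656779181378
rim ((611.535888671875, 44.122650146484375), 52.01408767700195) 164.47800983547108
bar 140 [548.14737186  35.69747287 138.82070932] 168.15933396722698 (array([568.8,  51.5]), array([112.2,  20.6]), 43.9, 140)
therm 221 [ 462.27028475 -265.74250529  141.36884324] [ 433.5631508  -288.9981962   100.07074074] [ 493.92068177 -249.35203425  179.28140409]
axis [-0.48152581 -0.15329351  0.86292178]
base (array([ 453.8, -268.7]), array([191.9,  95.6]), 8.7, 460) 13.428838711331082
```

```bash
cat >> h.py <<'E'
def down(yaw): # tool z down, tool x at world yaw
    c,s=np.cos(yaw),np.sin(yaw); return np.array([[c,s,0],[s,-c,0],[0,0,-1.]])
E
python3 -c "
from h import *
plan([528,13,250],down(np.radians(18)))"
```

```text
d [ 0.5111  0.491  -0.0186] w [ 0.002  0.    -0.545]
```

```bash
python3 -m handwheel '[[0.256,0.245,-0.019,0,0,-0.27,1],[0.256,0.245,-0.019,0,0,-0.27,1],[0.256,0.245,-0.019,0,0,-0.27,1],[0.256,0.245,-0.019,0,0,-0.27,1],[0.511,0.491,-0.019,0.002,0,-0.545,1],[0.511,0.491,-0.019,0.002,0,-0.545,1],[0.511,0.491,-0.019,0.002,0,-0.545,1],[0.511,0.491,-0.019,0.002,0,-0.545,1],[0.511,0.491,-0.019,0.002,0,-0.545,1],[0.511,0.491,-0.019,0.002,0,-0.545,1]]'
python3 - <<'E'
from h import *
print(read_state()["position"],read_state()["clock"])
E
```

```text
clock: 1.35
position: [480.6, 86.2, 249.2]
ee_rot: [0.988, 0.157, 0.0, -0.001]
contact_force: [0.9, 1.0, 0.3]
gripper_width: 85.2
grasp_force: 0.0
[480.59419254  86.18825279 249.17746415] 1.35
```

```bash
python3 -c "
from h import *
plan([528,13,250],down(np.radians(18)))"
```

```text
d [ 0.0224  0.0843 -0.001 ] w [-0.002 -0.001  0.   ]
```

```bash
python3 -m handwheel '[[0.02,0.08,0,0,0,0,1],[0.02,0.08,0,0,0,0,1],[0.02,0.08,0,0,0,0,1],[0.02,0.08,0,0,0,0,1]]'
python3 - <<'E'
from h import *
im,P=shot("wrist","w1")
x,y,z=P[...,0],P[...,1],P[...,2]; g=im.astype(int)
m=(z>159)&(z<175); q=P[m]
# rim circle by robust fit
from scipy.optimize import least_squares
k=np.hypot(q[:,0]-605,q[:,1]-40)<55; r=q[k]
s=least_squares(lambda p:np.hypot(r[:,0]-p[0],r[:,1]-p[1])-p[2],[605,40,41],loss="soft_l1",f_scale=1.5).x; print("rim",s,np.median(r[:,2]),k.sum())
m=(z>120)&(g.sum(-1)<150)&(np.hypot(x-s[0],y-s[1])>58)&(np.hypot(x-s[0],y-s[1])<100); b=P[m]
print("bar",cv2.minAreaRect(b[b[:,2]>155][:,:2].astype(np.float32)),len(b),np.percentile(b[:,2],[5,50,98]),b[b[:,2]>158].mean(0))
E
```

```text
clock: 1.85
position: [523.2, 18.6, 248.8]
ee_rot: [0.988, 0.157, -0.0, -0.001]
contact_force: [-0.2, 0.4, -0.4]
gripper_width: 85.2
grasp_force: 0.0
rim [609.50716601  41.96384588  40.46975756] 167.35350234090845 5231
bar ((534.5228271484375, 17.692596435546875), (23.711074829101562, 131.2725372314453), 15.142317771911621) 38810 [281.72591684 328.44092346 342.97641417] [538.74323734  12.98061804 321.66198888]
```

View pics/w1.png

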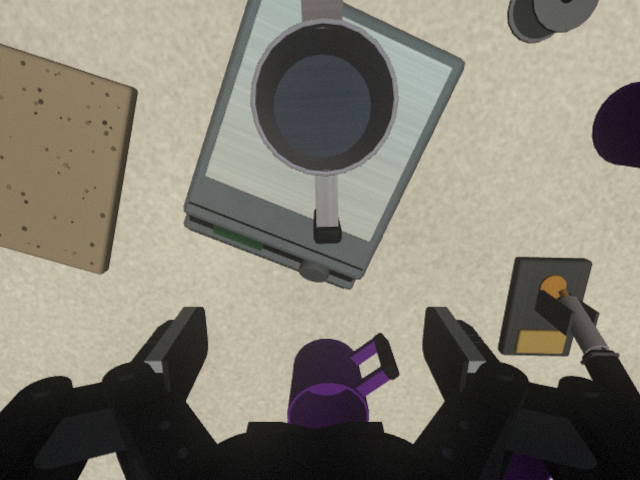

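The close view shows the steel pot on the plate (rim centre (324,98)) and its black grip bar at (327,225). It's the right one; the purple pot is off at (330,380).

Run:
```python
from h import *
f=np.load("w1.npz");P=f["P"][195:250,305:350];g=f["im"][195:250,305:350].astype(int)
z=P[...,2]; m=(z>155)&(z<175)&(g.sum(-1)<180); b=P[m]
print(len(b),b.mean(0),cv2.minAreaRect(b[:,:2].astype(np.float32)))
c=np.array([609.5,42]); v=c-b.mean(0)[:2]; yaw=np.arctan2(v[1],v[0]); print(np.hypot(*v),np.degrees(yaw))
gp=c-80*v/np.hypot(*v); print(gp); plan([*gp,124],down(yaw))
```

```text
434 [535.35311512  14.97575881 164.86655497] ((534.9095458984375, 14.974994659423828), (10.67690372467041, 17.340999603271484), 19.222707748413086)
78.91812307224187 20.02523037304396
[534.3366464   14.60528746]
d [0.0092 0.0078 0.125 ] w [-0.002 -0.    -0.034]
```

```bash
python3 -m handwheel '[[0.009,0.008,0.03,-0.002,0,-0.034,1],[0.009,0.008,0.07,-0.002,0,-0.034,1],[0.009,0.008,0.1,-0.002,0,-0.034,1],[0.009,0.008,0.125,-0.002,0,-0.034,1],[0.009,0.008,0.125,-0.002,0,-0.034,1],[0.009,0.008,0.125,-0.002,0,-0.034,-1],[0.009,0.008,0.125,-0.002,0,-0.034,-1],[0.009,0.008,0.125,-0.002,0,-0.034,-1],[0.009,0.008,0.125,-0.002,0,-0.034,-1],[0.009,0.008,0.125,-0.002,0,-0.034,-1]]'
```

```text
clock: 3.15
position: [534.9, 13.6, 124.8]
ee_rot: [0.985, 0.173, 0.001, 0.0]
contact_force: [-1.9, 0.8, 4.3]
gripper_width: 17.5
grasp_force: 58.4
```

Gripped. Lift slowly.

```bash
python3 -m handwheel '[[0,0,-0.01,0,0,0,-1],[0,0,-0.025,0,0,0,-1],[0,0,-0.04,0,0,0,-1],[0,0,-0.055,0,0,0,-1],[0,0,-0.06,0,0,0,-1],[0,0,-0.06,0,0,0,-1]]'
python3 - <<'E'
from h import *
st=read_state(); print(st["position"],st["contact_force"],st["wrist_torque"])
im,P=shot("wrist","w2")
x,y,z=P[...,0],P[...,1],P[...,2]
m=(np.hypot(x-609,y-42)<60)&(z>210)&(z<245); r=P[m]; r=r[np.abs(r[:,2]-np.median(r[:,2]))<8]
c=np.linalg.lstsq(np.c_[r[:,:2],np.ones(len(r))],r[:,2],rcond=None)[0]; print("rim plane slope",c[:2],len(r),np.median(r,0))
plan([534.9-609.5+476,13.6-42+296,190],down(np.radians(20)))
E
```

```text
clock: 3.9
position: [534.7, 13.7, 184.5]
ee_rot: [0.985, 0.173, 0.001, -0.0]
contact_force: [0.9, -0.5, -3.2]
gripper_width: 17.2
grasp_force: 58.6
[534.7337107   13.66757343 184.47038492] [ 0.93442132 -0.49867747 -3.205599  ] [-0.07482201  0.22261919  0.00029091]
rim plane slope [-0.00136624 -0.00033166] 20752 [594.98017712  25.45170325 224.35754438]
d [-0.0384 -0.2841 -0.0061] w [-0.    -0.    -0.001]
```

```bash
python3 -m handwheel '[[-0.002,-0.012,0,0,0,0,-1],[-0.005,-0.037,0,0,0,0,-1],[-0.01,-0.072,0,0,0,0,-1],[-0.015,-0.112,0,0,0,0,-1],[-0.02,-0.152,0,0,0,0,-1],[-0.026,-0.192,0,0,0,0,-1],[-0.031,-0.23,0,0,0,0,-1],[-0.035,-0.26,0,0,0,0,-1],[-0.038,-0.278,0,0,0,0,-1],[-0.038,-0.284,0,0,0,0,-1]]'
python3 -m handwheel '[[0,0,0.01,0,0,0,-1],[0,0,0.03,0,0,0,-1],[0,0,0.055,0,0,0,-1],[0,0,0.08,0,0,0,-1],[0,0,0.1,0,0,0,-1],[0,0,0.108,0,0,0,-1],[0,0,0.114,0,0,0,-1],[0,0,0.114,0,0,0,-1]]'
python3 - <<'E'
from h import *
im,P=shot("wrist","w3")
x,y,z=P[...,0],P[...,1],P[...,2]
m=(np.hypot(x-476,y-296)<60)&(z>95)&(z<130); r=P[m]; med=np.median(r[:,2]); r=r[np.abs(r[:,2]-med)<8]
c=np.linalg.lstsq(np.c_[r[:,:2],np.ones(len(r))],r[:,2],rcond=None)[0]; print("rim",c[:2],med,r[:,:2].min(0),r[:,:2].max(0))
E
```

```text
clock: 5.2
position: [401.4, 268.2, 183.8]
ee_rot: [0.985, 0.174, 0.0, 0.0]
contact_force: [-0.2, -0.2, -3.5]
gripper_width: 17.0
grasp_force: 58.9
clock: 6.2
position: [402.4, 267.5, 70.1]
ee_rot: [0.985, 0.173, 0.0, 0.0]
contact_force: [0.0, -0.6, -3.5]
gripper_width: 17.0
grasp_force: 58.8
rim [-1.95829482e-03 -5.84611510e-05] 108.64396143077758 [418.07232712 253.58166253] [512.78252339 337.31213287]
```

```bash
python3 -m handwheel '[[0,0,0.003,0,0,0,-1],[0,0,0.006,0,0,0,-1],[0,0,0.008,0,0,0,-1],[0,0,0.01,0,0,0,-1],[0,0,0.011,0,0,0,-1],[0,0,0.011,0,0,0,-1]]'
```

```text
clock: 7.0
position: [402.2, 267.6, 59.0]
ee_rot: [0.985, 0.173, 0.0, 0.0]
contact_force: [-0.5, -0.1, -2.8]
gripper_width: 17.1
grasp_force: 58.8
```

```bash
python3 -m handwheel '[[0,0,0.001,0,0,0,-1],[0,0,0.0015,0,0,0,-1],[0,0,0.002,0,0,0,-1],[0,0,0.002,0,0,0,-1]]'
```

```text
clock: 7.5
position: [402.2, 267.7, 57.8]
ee_rot: [0.985, 0.173, 0.0, -0.0]
contact_force: [-4.0, -0.7, 5.0]
gripper_width: 17.6
grasp_force: 60.0
```

```bash
python3 -m handwheel '[[0,0,0,0,0,0,-0.4],[0,0,0,0,0,0,0],[0,0,0,0,0,0,0.5],[0,0,0,0,0,0,1],[0,0,0,0,0,0,1],[0,0,-0.03,0,0,0,1],[0,0,-0.08,0,0,0,1],[0,0,-0.14,0,0,0,1],[0,0,-0.2,0,0,0,1],[0,0,-0.2,0,0,0,1]]'
python3 - <<'E'
from h import *
from scipy.optimize import least_squares
im,P=shot("wrist","w4")
x,y,z=P[...,0],P[...,1],P[...,2]
m=(np.hypot(x-476,y-296)<60)&(z>94)&(z<106); r=P[m]; print(len(r))
s=least_squares(lambda p:np.hypot(r[:,0]-p[0],r[:,1]-p[1])-p[2],[476,296,41],loss="soft_l1",f_scale=1.5).x
c=np.linalg.lstsq(np.c_[r[:,:2],np.ones(len(r))],r[:,2],rcond=None)[0]; print("rim",s,c[:2],np.median(r[:,2]))
# ring from top camera
im,P=shot("top","top1"); cv2.imwrite("pics/ring.png",cv2.resize(im[170:310,300:520],None,fx=3,fy=3,interpolation=3))
E
```

```text
clock: 8.75
position: [404.0, 269.5, 262.5]
ee_rot: [0.985, 0.173, 0.005, -0.004]
contact_force: [0.3, 0.9, 0.0]
gripper_width: 85.2
grasp_force: 0.0
2583
rim [477.26597785 295.88266647  41.11950978] [0.0244329  0.00788758] 100.72214181440904
```

View pics/ring.png

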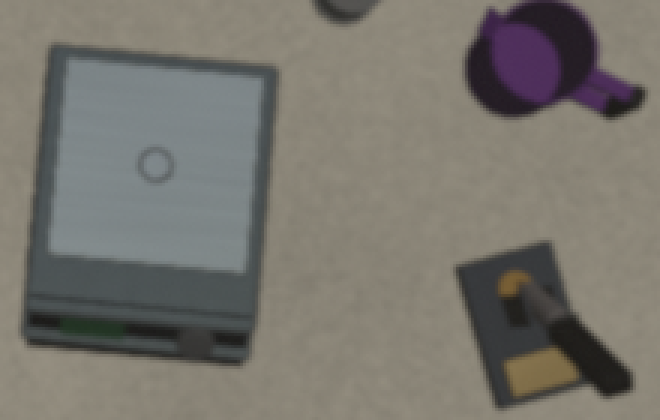

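The pot stands on the slab (rim centre (477,296), slab centre (476,296)), let go. The ring is now visible at top-image pixel (352,225), and the stand and thermometer are around (477,270), leaning down-right (toward -x, -y).

```bash
cat >> h.py <<'E'
def along(u): # tool z=-u, tool y horizontal, tool x pointing to +x side
    z=-u/np.linalg.norm(u); x=np.array([1,0,0])+0; y=np.cross(z,-np.r_[z[:2],0]); y=np.cross(z,[np.sign(1)*-u[0],-u[1],0]); y/=np.linalg.norm(y); return np.c_[np.cross(y,z),y,z]
E
python3 - <<'E'
from h import *
print(read_state()["joints"].round(2))
f=np.load("top1.npz");P=f["P"];g=f["im"]
gray=g[205:245,332:372].astype(float).sum(-1); zz=P[205:245,332:372]
m=gray<np.median(gray)*0.88; vv,uu=np.nonzero(m); print("ring px",len(vv),uu.mean()+332,vv.mean()+205,zz[m].mean(0))
q=P[(np.abs(P[...,2]-85)<4)&(np.hypot(P[...,0]-600,P[...,1]-37)<115)]; print("plate",cv2.minAreaRect(q[:,:2].astype(np.float32)))
u=np.array([-.4885,-.161,.858]);u/=np.linalg.norm(u)
plan(np.array([461,-269,138])+100*u,along(u)); print(along(u).round(2), np.array([461,-269,138])+100*u)
E
```

```text
[ 0.92  0.12 -0.29 -0.   -1.16  0.99]
ring px 68 351.52941176470586 224.73529411764707 [599.32741071  35.51039064  85.23126108]
plate ((600.0723876953125, 36.59054946899414), (149.96884155273438, 150.29586791992188), 85.6397933959961)
d [-0.1786  0.5231  0.0326] w [-0.009  0.539  0.029]
[[ 0.81  0.31  0.49]
 [ 0.27 -0.95  0.16]
 [ 0.51  0.   -0.86]] [ 412.16750941 -285.09422924  223.76924652]
```

```bash
python3 -m handwheel '[[-0.07,0.25,-0.04,0,0,0,1],[-0.07,0.25,-0.04,0,0,0,1],[-0.07,0.25,-0.04,0,0,0,1],[-0.07,0.25,-0.04,0,0,0,1],[-0.15,0.52,-0.06,0,0,0,1],[-0.15,0.52,-0.06,0,0,0,1],[-0.15,0.52,-0.06,0,0,0,1],[-0.15,0.52,-0.06,0,0,0,1],[-0.15,0.52,-0.06,0,0,0,1],[-0.15,0.52,-0.06,0,0,0,1]]'
python3 - <<'E'
from h import *
print(read_state()["joints"].round(2))
u=np.array([-.4885,-.161,.858])
plan(np.array([461,-269,138])+110*u,along(u))
E
```

```text
clock: 10.1
position: [437.7, -274.6, 314.0]
ee_rot: [0.985, 0.171, -0.002, -0.001]
contact_force: [0.0, 0.7, 0.0]
gripper_width: 85.6
grasp_force: 0.0
[-0.25  0.15 -0.11 -0.   -1.32  2.16]
d [-0.0324  0.0014  0.0817] w [-0.01   0.544  0.023]
```

```bash
python3 -m handwheel '[[-0.032,0.001,0,-0.003,0.18,0.008,1],[-0.032,0.001,0.03,-0.006,0.36,0.016,1],[-0.032,0.001,0.06,-0.01,0.544,0.023,1],[-0.032,0.001,0.08,-0.01,0.544,0.023,1],[-0.032,0.001,0.08,-0.01,0.544,0.023,1],[-0.032,0.001,0.08,-0.01,0.544,0.023,1]]'
python3 - <<'E'
from h import *
print(read_state()["joints"].round(2))
u=np.array([-.4885,-.161,.858])
plan(np.array([461,-269,138])+110*u,along(u))
shot("wrist","w5")
E
```

```text
clock: 10.85
position: [409.2, -283.8, 237.2]
ee_rot: [0.95, 0.156, 0.265, -0.042]
contact_force: [0.7, 0.1, 0.5]
gripper_width: 85.6
grasp_force: 0.0
[-0.57  0.07 -0.31 -0.54 -0.9   2.75]
d [-0.0049  0.0021  0.0027] w [-0.    -0.004  0.008]
```

View pics/w5.png

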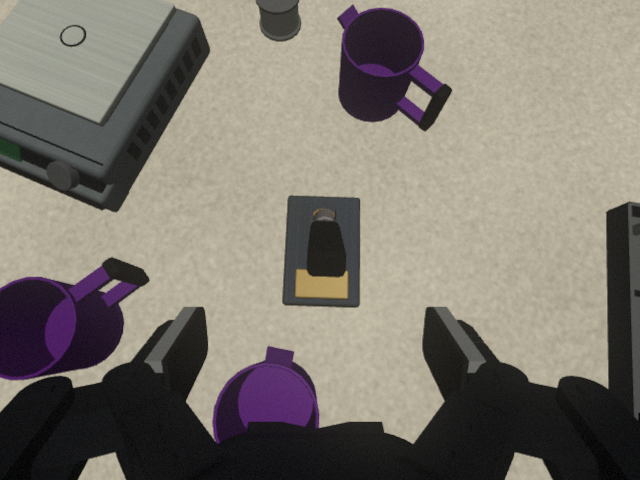

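Thermometer handle at (326,250), end face near (326,271), almost in line with the tool. The ring is at (73,35).

Run:
```python
from h import *
st=read_state(); f=np.load("w5.npz");P=f["P"];g=f["im"].astype(int)
S=np.zeros(P.shape[:2],bool);S[200:285,295:360]=1
dark=(g.sum(-1)<110); z=P[...,2]
m=S&dark&(z>100)&(z<200); q=P[m]; print(len(q),q.min(0),q.max(0))
# split faces by normals: side face (+n) vs end face
u=np.array([-.4885,-.161,.858]);u/=np.linalg.norm(u)
for it in range(3):
    M=along(u); t=q@u; top=np.percentile(t,99.5)
    s=q[(t<top-6)]; b=np.linalg.svd(s-s.mean(0))[2]; 
    # side face axis: per-slice centre along y
    e=np.linspace(s@u@np.ones(1) if 0 else (s@u).min(),(s@u).max(),9); C=[]
    for a,c in zip(e[:-1],e[1:]):
        k=s[((s@u)>=a)&((s@u)<c)]; 
        if len(k)>20: yy=k@M[:,1]; C.append(np.median(k,0)+M[:,1]*((np.percentile(yy,2)+np.percentile(yy,98))/2-np.median(yy)))
    C=np.array(C); v=np.linalg.svd(C-C.mean(0))[2][0]; u=v*np.sign(v[2]); print("u",u,"tilt",np.arccos(u[2]),"width",np.ptp(s@M[:,1]))
M=along(u); xs=q@M[:,0]; side=np.median((s@M[:,0])); end=q[q@u>top-4]; print("x side",side,"end x range",np.percentile(end@M[:,0],[2,98]),"top t",top)
y=np.median(C@M[:,1]); 
ex=side-9; tp=top
endc=M[:,0]*ex+M[:,1]*y+u*tp; gpt=endc-43*u; print("end",endc,"grip",gpt,"mouth h",(endc-95*u)[2])
plan(gpt-19*u,M); plan(gpt+31*u,M)
K,T=f["K"],f["T"]; S=np.zeros_like(S);S[20:52,55:92]=1; gg=g.sum(-1); m=S&(gg<np.median(gg[S])*.75); print("ring",P[m].mean(0),m.sum())
```

```text
1765 [ 433.74209763 -291.34903829  104.64498923] [ 491.44826153 -256.45228018  180.93218263]
u [-0.46489966 -0.13452355  0.87508384] tilt 0.5051873083398692 width 23.941549536838636
u [-0.46495142 -0.13298987  0.87529074] tilt 0.5047596420785884 width 23.090281047896838
u [-0.46499343 -0.13286414  0.87528752] tilt 0.5047663012938475 width 23.096397398318004
x side 398.55240634534266 end x range [383.13448739 398.08456965] top t -12.413686497739993
end [ 440.77728083 -279.69227958  177.52312858] grip [ 460.77199815 -273.97912172  139.88576541] mouth h 94.37081459294609
d [-0.0072  0.007   0.1294] w [-0.02  -0.04   0.043]
d [-0.0052  0.006   0.0794] w [-0.02  -0.04   0.043]
ring [nan nan nan] 159
```

```bash
python3 -m handwheel '[[-0.005,0.006,0.02,-0.02,-0.04,0.043,1],[-0.005,0.006,0.055,-0.02,-0.04,0.043,1],[-0.006,0.006,0.079,-0.02,-0.04,0.043,1],[-0.007,0.007,0.105,-0.02,-0.04,0.043,1],[-0.007,0.007,0.124,-0.02,-0.04,0.043,1],[-0.007,0.007,0.129,-0.02,-0.04,0.043,1],[-0.007,0.007,0.129,-0.02,-0.04,0.043,1]]'
python3 - <<'E'
from h import *
u=np.array([-.465,-.133,.8753]); plan(np.array([460.8,-274,139.9])-19*u,along(u))
shot("wrist","w6")
E
```

```text
clock: 11.78
position: [469.2, -271.9, 123.4]
ee_rot: [0.959, 0.134, 0.247, -0.035]
contact_force: [0.5, -0.3, -0.4]
gripper_width: 85.2
grasp_force: 0.0
d [ 0.0004 -0.0003  0.0004] w [ 0.001 -0.    -0.001]
```

View pics/w6.png

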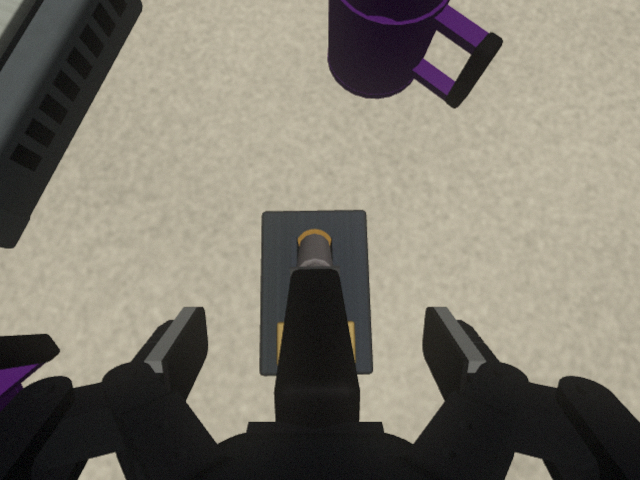

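The handle is centred between the pads (x≈316 px). Close and draw.

```bash
python3 -m handwheel '[[0,0,0,0,0,0,-1],[0,0,0,0,0,0,-1],[0,0,0,0,0,0,-1],[0,0,0,0,0,0,-1],[0,0,0,0,0,0,-1],[0,0,0,0,0,0,-1]]'
python3 -m handwheel '[[0,0,-0.008,0,0,0,-1],[0,0,-0.02,0,0,0,-1],[0,0,-0.035,0,0,0,-1],[0,0,-0.05,0,0,0,-1],[0,0,-0.065,0,0,0,-1],[0,0,-0.08,0,0,0,-1],[0,0,-0.1,0,0,0,-1],[0,0,-0.12,0,0,0,-1],[0,0,-0.13,0,0,0,-1],[0,0,-0.13,0,0,0,-1]]'
python3 - <<'E'
from h import *
print(read_state()["joints"].round(2), read_state()["wrist_torque"].round(2))
s,P=shot("side","side1")
plan(read_state()["position"]+[0,0,60],down(np.radians(16)))
E
```

```text
clock: 12.58
position: [468.8, -272.1, 123.4]
ee_rot: [0.959, 0.133, 0.247, -0.035]
contact_force: [-2.0, -0.4, 3.9]
gripper_width: 23.5
grasp_force: 58.0
clock: 13.82
position: [408.3, -289.3, 237.6]
ee_rot: [0.959, 0.133, 0.248, -0.034]
contact_force: [0.2, 0.5, -1.4]
gripper_width: 23.1
grasp_force: 58.2
[-0.54  0.07 -0.32 -0.48 -0.88  2.64] [-0.31  1.06 -0.02]
d [ 0.029  -0.0001 -0.0525] w [-0.    -0.505 -0.003]
```

```bash
python3 -m handwheel '[[0.01,0,-0.02,0,-0.15,0,-1],[0.02,0,-0.04,0,-0.3,0,-1],[0.029,0,-0.052,0,-0.42,-0.002,-1],[0.029,0,-0.052,0,-0.505,-0.003,-1],[0.029,0,-0.052,0,-0.505,-0.003,-1],[0.029,0,-0.052,0,-0.505,-0.003,-1]]'
python3 -c "
from h import *
plan([599.5,36.5,230],down(np.radians(16)));print(read_state()['joints'].round(2))"
```

```text
clock: 14.62
position: [408.3, -288.8, 295.5]
ee_rot: [0.99, 0.139, -0.0, -0.001]
contact_force: [-0.3, 0.3, -1.5]
gripper_width: 23.2
grasp_force: 58.4
d [ 0.2735 -0.2599  0.0658] w [-0.001  0.    -0.   ]
[-0.29  0.13 -0.18 -0.   -1.26  2.14]
```

```bash
python3 -m handwheel '[[0.02,-0.019,0,0,0,0,-1],[0.06,-0.057,0.01,0,0,0,-1],[0.1,-0.095,0.02,0,0,0,-1],[0.14,-0.133,0.03,0,0,0,-1],[0.18,-0.171,0.04,0,0,0,-1],[0.22,-0.209,0.05,0,0,0,-1],[0.25,-0.238,0.058,0,0,0,-1],[0.268,-0.255,0.064,0,0,0,-1],[0.273,-0.26,0.066,0,0,0,-1],[0.273,-0.26,0.066,0,0,0,-1]]'
python3 - <<'E'
from h import *
plan([599.5,36.5,230],down(np.radians(16)))
im,P=shot("wrist","w7"); im2,P2=shot("side","side2")
a=cv2.resize(im[150:390,200:440],(480,480),interpolation=2); 
b=cv2.resize(im2[130:260,240:370],(480,480),interpolation=2)
cv2.imwrite("pics/c7.png",cv2.resize(np.hstack([a,b]),(800,400)))
E
```

```text
clock: 15.88
position: [599.0, 35.3, 230.3]
ee_rot: [0.99, 0.139, -0.0, 0.0]
contact_force: [0.5, -0.5, -1.5]
gripper_width: 23.6
grasp_force: 58.5
d [ 0.0008 -0.001   0.0003] w [-0.     0.001 -0.001]
```

View pics/c7.png

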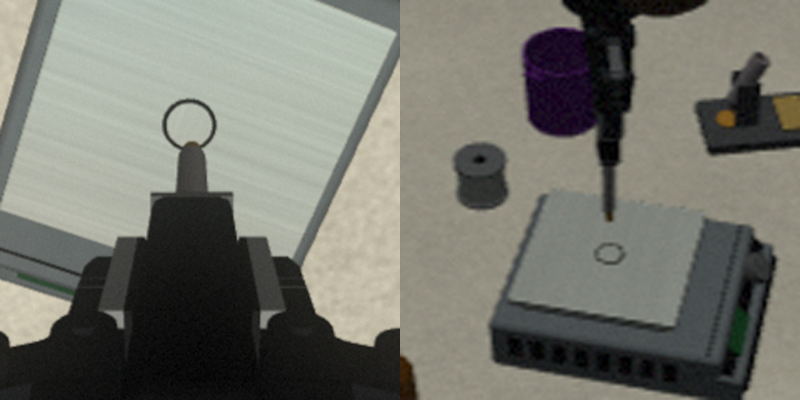

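The thermometer hangs with its tip over the plate. In the wrist image the ring is at about (314,225) and the tip at (315,236). In the side image the ring is at (308,213) and the tip at (308,200).

Run:
```python
from h import *
def ray(f,p):
    K,T=f["K"],f["T"]; d=T[:3,:3]@np.array([(p[0]-K[0,2])/K[0,0],(p[1]-K[1,2])/K[1,1],1]); return T[:3,3],d/np.linalg.norm(d)
def onz(f,p,z): o,d=ray(f,p); return o+d*(z-o[2])/d[2]
w,s,t=[np.load(n+".npz") for n in("w7","side2","top1")]
# ring: fit ellipse on dark pixels near guess
def ring(f,c,h,k):
    g=f["im"].astype(int).sum(-1); u0,v0=c; v,u=np.indices(g.shape); S=(abs(u-u0)<h)&(abs(v-v0)<h)
    m=S&(g<np.median(g[S])*k); return (m*u).sum()/m.sum(),(m*v).sum()/m.sum(),m.sum(),m
g=w["im"].astype(int).sum(-1); v,u=np.indices(g.shape); S=(abs(u-314)<20)&(v>205)&(v<232); m=S&(g<np.median(g[S])*.7)
pts=np.c_[u[m],v[m]]; pw=np.array([onz(w,p,85) for p in pts])
from scipy.optimize import least_squares
print("wrist ring",least_squares(lambda p:np.hypot(pw[:,0]-p[0],pw[:,1]-p[1])-12,[600,36],loss="soft_l1").x,len(pts))
x=ring(s,(308,213),7,.85); print("side ring",x[:3],onz(s,x[:2],85))
x=ring(t,(351.5,224.7),8,.9); print("top ring",x[:3],onz(t,x[:2],85))
# tip triangulation
for pw_,ps_ in(((315,236),(308,200.5)),((315,235),(308,201.5))):
    (o1,d1),(o2,d2)=ray(w,pw_),ray(s,ps_); A=np.c_[d1,-d2]; k=np.linalg.lstsq(A,o2-o1,rcond=None)[0]; a,b=o1+k[0]*d1,o2+k[1]*d2; print("tip",(a+b)/2,np.linalg.norm(a-b))
# stem axis from wrist depth
P=w["P"]; S=np.zeros(P.shape[:2],bool); S[232:270,300:330]=1; z=P[...,2]; q=P[S&(z>110)&(z<200)]; print(len(q))
for lo in range(125,185,8):
    k=q[(q[:,2]>=lo)&(q[:,2]<lo+8)]
    if len(k)>15: print(lo,k.mean(0).round(1),np.percentile(k[:,1],[5,95]).round(1),len(k))
print(w["im"][226:246:2,309:322].sum(-1))
```

```text
wrist ring [599.18762016  37.15498712] 166
side ring (np.float64(307.8787878787879), np.float64(211.93939393939394), np.int64(33)) [597.86807173  38.06687329  85.        ]
top ring (np.float64(351.52941176470586), np.float64(224.73529411764707), np.int64(68)) [599.35169347  35.4943775   85.        ]
tip [599.63026046  35.3666812  124.20338319] 4.217534107959555
tip [599.49489054  35.3552699  120.61965839] 3.8646215202834115
494
125 [602.7  36.9 129. ] [33.9 39.5] 26
133 [603.6  37.1 139.2] [31.9 41. ] 20
141 [603.6  37.3 144.9] [32.7 41.3] 59
149 [603.6  37.2 153.1] [32.1 41.3] 64
157 [603.7  37.4 161. ] [32.4 41.3] 73
165 [603.8  37.1 169. ] [32.6 41.2] 77
173 [603.7  37.3 177. ] [32.1 41.3] 87
181 [604.2  37.3 184.6] [33.1 40.9] 78
[[537 528 534 545 537 538 532 533 532 545 540 539 544]
 [540 538 540 537 541 541 535 542 533 540 535 535 537]
 [531 540 544 536 527 532 543 539 537 537 535 533 537]
 [539 529 540 528 536 533 534 540 540 531 540 533 541]
 [543 539 535 492 461 462 447 460 480 524 531 535 533]
 [543 488 308 187 179 192 195 190 197 234 413 451 308]
 [192 184 188 193 203 203 216 211 218 218 213 192 299]
 [205 186 191 195 193 198 213 220 226 222 224 228 303]
 [189 198 202 198 202 213 201 213 231 219 215 214 221]
 [183 182 196 199 203 205 212 212 213 225 228 212 220]]
```

```bash
python3 -m handwheel '[[0,-0.001,0.008,0,0,0,-1],[0,-0.001,0.018,0,0,0,-1],[0,-0.001,0.026,0,0,0,-1],[0,-0.001,0.03,0,0,0,-1],[0,-0.001,0.031,0,0,0,-1],[0,-0.001,0.031,0,0,0,-1],[0,-0.001,0.031,0,0,0,-1]]'
python3 - <<'E'
from h import *
F=[]
for i in range(6):
    im,P=shot("wrist","w8"); F.append(read_state()["contact_force"])
print(np.mean(F,0),np.std(F,0),read_state()["position"])
z=P[...,2]; S=np.zeros(z.shape,bool); S[215:262,303:327]=1
v,u=np.nonzero(S&(z>89)&(z<150)); q=P[v,u]
for r in range(v.min(),v.min()+8): k=q[v==r]; print(r,len(k),k.mean(0).round(1))
E
```

```text
clock: 16.85
position: [599.3, 37.1, 199.6]
ee_rot: [0.99, 0.139, 0.0, 0.0]
contact_force: [0.3, -0.7, -0.8]
gripper_width: 23.5
grasp_force: 58.5
[ 0.12979592  0.28757952 -1.46669029] [0.41413722 0.37634419 0.26490288] [599.07846166  37.04676054 199.41044673]
235 6 [603.2  38.8  96. ]
236 8 [602.9  38.7  97.7]
237 10 [602.7  38.6  99.2]
238 10 [604.1  39.  106.3]
239 11 [604.3  39.4 109.9]
240 13 [604.1  39.4 111.4]
241 13 [604.2  38.9 113.5]
242 16 [603.9  38.9 114.6]
```

```bash
python3 -m handwheel '[[0,0,0.004,0,0,0,-1],[0,0,0.008,0,0,0,-1],[0,0,0.01,0,0,0,-1],[0,0,0.011,0,0,0,-1],[0,0,0.012,0,0,0,-1],[0,0,0.013,0,0,0,-1],[0,0,0.0135,0,0,0,-1],[0,0,0.0135,0,0,0,-1],[0,0,0.0135,0,0,0,-1]]'
cat > c.py <<'E'
from h import *
F=[]
for i in range(8): im,P=shot("wrist","w9"); im2,_=shot("side","side9"); F.append(read_state()["contact_force"])
print(np.mean(F,0),np.std(F,0),read_state()["position"],read_state()["clock"])
a=cv2.resize(im[200:280,275:355],(400,400),interpolation=2); b=cv2.resize(im2[180:240,278:338],(400,400),interpolation=2)
cv2.imwrite("pics/c9.png",np.hstack([a,b]))
E
python3 c.py
```

```text
clock: 18.27
position: [599.0, 37.0, 185.9]
ee_rot: [0.99, 0.139, -0.0, 0.0]
contact_force: [-1.6, -0.3, 1.7]
gripper_width: 23.5
grasp_force: 58.7
[-1.34438854  0.20944481  0.98347181] [0.45842091 0.45387037 0.48336939] [599.03562152  37.02229519 185.77582782] 19.075
```

View pics/c9.png

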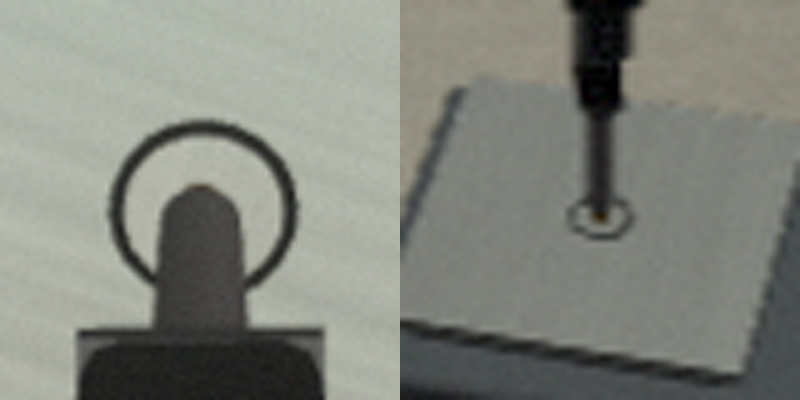

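The tip is centred in the ring in both views: tip (600,215) against ring centre (600,217) in the side crop. The force change of about 2.4 N and the height both put the tip mid-travel.

```bash
python3 -c "
from bench import job_done
print(job_done())"
```

```text
the job is handed in; nothing more can be done
None
```

The job is handed in, though the judge returned no verdict: the pot stands upright and released on the slab, and the thermometer is held upright in the ring at about 2.4 N, with the tip pushed in an estimated 2.6 to 5 mm.

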